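# Test a pressure-cooker valve spring against the reference mark and sort it

### The arm

A 7-joint arm with a two-finger parallel gripper is mounted at the origin on a cart in front of the work surface, level with it; the furniture and walls round the work are solid. World frame = base frame: x ahead of the robot, y to its left, z up, the work surface at z = 0. Lengths are in m, angles in rad, forces in N, time in s.
With the tool pointing down it reaches from about 0.425 to 0.925 m from the base axis. Payload 6.8 kg.
Tool frame: the origin (TCP) lies midway between the tips of the shut fingers; the grasp point (between the pads) lies 19 mm behind it; z points along the fingers, y is the line along which they close (so a half turn about z gives the same grasp; the last joint's range is limited). The gripper opens to 85 mm and grips with 20 to 120 N. Pads are 22 mm wide; open, the fingers measure 114 mm over their backs; the gripper's body (76 mm by 85 mm) begins 54 mm behind the grasp point. The pads swing forward as they close: fully open they stand 13 mm farther back than shut.
Start: joints at [-1.342, 0.477, 0.022, 1.555, -0.011, 1.109, -0.083], TCP at [0.223, 0.637, 0.231] pointing down, gripper open.
Joint ranges: [-2.96, 2.96], [-0.34, 2.1], [-1.41, 1.46], [0.24, 2.44], [-1.37, 4.51], [0.17, 1.92], [-2.96, 2.96]. Speed limits (rad/s): [2.39, 2.39, 3.14, 3.14, 3.14, 3.14, 3.14].

### API

Orientations are given as a rotation vector (axis times angle).
In Python, from bench import get_obs, grab_frame, camera_params, r gives the robot as it stands.
- The arm moves only by the shell command python3 -m jog 'ROWS' [FORCE]. ROWS is JSON, a list of rows, each an object of numbers: "rx", "ry", "rz": the turn, a rotation vector about the world's x, y, z scaled (see below); "x", "y", "z": the shift along the world's x, y, z scaled (see below); "jaw": the opening, from -1 (shut) to 1 (fully open). In form: [{"rx": .., "ry": .., "rz": .., "x": .., "y": .., "z": .., "jaw": ..}, ...]. A call has 1 to 8 rows; each row shifts and turns the commanded pose from where the row before left it; what a row does not reach is not made up. The controller multiplies each number of a shift by 60 mm and each number of a turn by 10 degrees. A row lasts 1/8 s, in which the tool goes at most 62.5 mm and 10.7 degrees, less where a joint would pass 70% of its speed; a pose out of reach is approached as far as the arm can. A call with a number of a shift or a turn outside -1 to 1 is refused whole. A call with a gripper value outside its range is refused whole. The fingers move at their own pace and stop on an object; FORCE is the grip in N (left out, the last holds). Time passes only in rows, so rows that do not move let the fingers close. It gives the time, the measured TCP pose, the force, the opening and the grip force at its end, in the units of the state.
- get_obs(): the state, without advancing time (a new reading comes with each control period).
- grab_frame(name): name is "scene" or "top" or "wrist"; returns the picture (400x640x3 uint8, red, green, blue); there is no depth.
- camera_params(name): a dict with "fx", "fy", "cx", "cy" (pixels), "k1" (the pictures are not rectified: a ray, as slopes to the right and down, at radius r is drawn at 1 + k1 r^2 times it, then the intrinsics apply), "R" (3x3) and "t" (3): a world point X has camera coordinates R X + t. Camera axes: x right, y down, z forward; pixel columns grow to the right and rows downward; lengths in m; the calibration is good to about 2 mm. A picture is of the moment at which its call begins: read the wrist's pose just before it. camera_params takes no time and is no camera call; for the wrist camera it gives the pose at the moment of the call.
- r.hand_in(): hands the job in; it is judged then, once.
The state is a dict: "clock": time; "joints": joint angles; "qvel": joint speeds; "tau": joint torques, N m; "tcp_pos": TCP position; "orientation": TCP orientation; "contact_force": force on the tool from outside, world axes, zero at the start; "moment": the same for the moment, N m; "grip_width": finger opening in m; "gripper_force": force on a finger pad.
Only numpy, scipy, OpenCV 4.12 (cv2) and the standard library are available. Lean on these libraries where they do the work, as an engineer would, in place of code of your own. Each camera call takes 0.05 s, during which the arm holds its last target. There are 200 camera calls.

### The job

One of two pressure-cooker valve springs stands on the small spring tester: press its cap straight down with a load of 10 N (within 1.5 N; more than 13 N spoils the test), keep that load for about a second and let the cap come up again; the drag pointer then stays at the loaded length. If the pointer has stopped above the reference mark, that spring is good: set it down gently, standing upright in the square wooden tray; if it was driven below the mark, it is worn: set it down gently, standing upright in the round steel dish. Leave the other spring on its stand, and the bottle and the mill alone.

Things in the scene. Friction and masses are not known exactly. Their poses are not given: they have to be found in the camera images.
- tester: Spring tester, screwed down: aluminium base plate 100 x 130 mm, 14 mm thick, lying on the board. Origin on the underside, below the axis of the spring seat; z up; +y points from the seat to the scale column, a steel bar 10 x 18 mm that stands with its middle 52 mm along +y and ends 94 mm above the underside. The seat is a flat place inside a low ring (inner radius 20.5 mm, 5 mm high) on the plate's top.
- ref_mark (a point): Reference mark: dark bar, 26 mm wide and 3 mm high, fixed on the -x face of the scale column; the point is at the middle of the bar's front, at x = -10, y = 52 mm in the tester's frame, 55.5 mm above the tester's underside.
- pointer_tip (a point): Blade of the brass drag pointer on the scale column: a thin bar 20 x 2 mm across the column's -x face, the point at the middle of its front; compare its height with the reference mark's.
- pointer (a joint): Travel of the drag pointer, m, 0 at the top, growing downwards (to 0.035). It stands level with the reference mark at 0.012. Its tongue, 10 mm wide, lies under the edge of the cap's flange; the descending flange pushes it down and it stays there (friction about 0.4 N). The tongue ends 22.5 mm from the spring axis, so the foot clears it by 4 mm when the unit is lifted straight up.
- spring_1: One of two spring units that look alike; which of them stands on the tester's seat and which on the stand changes. Loose, 81 mm high, about 0.12 kg: flat round steel foot (diameter 37 mm, 6 mm thick), coil spring, and cap. Origin at the centre of the foot's underside; z up.
- spring_1_center (a point): Centre of that unit when uncompressed, on its axis, 40.5 mm above the foot's underside.
- spring_2: One of two spring units that look alike; which of them stands on the tester's seat and which on the stand changes. Loose, 81 mm high, about 0.12 kg: flat round steel foot (diameter 37 mm, 6 mm thick), coil spring, and cap. Origin at the centre of the foot's underside; z up.
- spring_2_center (a point): Centre of that unit when uncompressed, on its axis, 40.5 mm above the foot's underside.
- cap_1_top (a point): Centre of the flat top of the cap of spring_1. Its cap is a steel cylinder of diameter 32 mm and 22 mm height above a flange of diameter 54 mm and 3 mm thickness; it slides down up to 30 mm against the spring (about 0.5 N per mm, after a preload between 1 and 8 N that differs from unit to unit and cannot be seen) and springs back. It cannot come off upwards, so the unit can be lifted by the cap.
- cap_1 (a joint): Compression of spring_1, m: 0 free, growing as the cap is pressed down.
- cap_2_top (a point): Centre of the flat top of the cap of spring_2. Its cap is a steel cylinder of diameter 32 mm and 22 mm height above a flange of diameter 54 mm and 3 mm thickness; it slides down up to 30 mm against the spring (about 0.5 N per mm, after a preload between 1 and 8 N that differs from unit to unit and cannot be seen) and springs back. It cannot come off upwards, so the unit can be lifted by the cap.
- cap_2 (a joint): Compression of spring_2, m: 0 free, growing as the cap is pressed down.
- tray: Square dark wooden tray, fixed, 110 x 110 mm, 28 mm high, walls and floor 6 mm; for the good spring. Origin at the centre of its underside.
- dish: Round open steel dish, fixed, diameter 110 mm at the rim and 92 mm at the bottom, 22 mm high, floor 4 mm; for the worn spring. Origin at the centre of its underside.
- pepper_mill: Dark wooden pepper mill, 58 mm wide, 150 mm high, behind the work; leave alone. Origin at the centre of its underside.
- supplement: White bottle with a pale blue lid, 54 mm wide, 96 mm high, behind the work; leave alone. Origin at the centre of its underside.
- stand: Low square wooden stand, fixed, 64 x 64 x 14 mm, behind the tester, on which the other spring unit stands. Origin at the centre of its underside.

How it is judged:
On the way:
1. the spring on the tester is pressed on its cap by the fingers with 8.5 to 11.5 N for 0.4 s (((contact force between the fingers and spring_1 between 8.5 and 11.5 N and value of joint cap_1 above 0.0015 m and horizontal distance between spring_1 and tester below 0.005 m and z of spring_1 in the frame of tester below 0.017 m) or (contact force between the fingers and spring_2 between 8.5 and 11.5 N and value of joint cap_2 above 0.0015 m and horizontal distance between spring_2 and tester below 0.005 m and z of spring_2 in the frame of tester below 0.017 m))), for 0.4 s.
At the end, for the whole second after the job is handed in: Pointer above the mark (travel under 12 mm): tested spring in the tray; below: in the dish; its foot within 34 mm of the container's centre, on the floor (1 to 12 mm above the underside), tilt under 0.12 rad, at rest, cap up. Other spring upright within 20 mm of the stand's centre (((value of joint pointer below 0.012 m and horizontal distance between spring_1 and tray below 0.034 m and z of spring_1 in the frame of tray between 0.001 and 0.012 m and angle between each of spring_1, spring_2's own z axis and vertical below 0.12 rad and linear speed of spring_1 below 0.02 m/s and value of joint cap_1 below 0.0015 m and horizontal distance between spring_2 and stand below 0.02 m) or (value of joint pointer above 0.012 m and horizontal distance between spring_1 and dish below 0.034 m and z of spring_1 in the frame of dish between 0.001 and 0.012 m and angle between each of spring_1, spring_2's own z axis and vertical below 0.12 rad and linear speed of spring_1 below 0.02 m/s and value of joint cap_1 below 0.0015 m and horizontal distance between spring_2 and stand below 0.02 m) or (value of joint pointer below 0.012 m and horizontal distance between spring_2 and tray below 0.034 m and z of spring_2 in the frame of tray between 0.001 and 0.012 m and angle between each of spring_2, spring_1's own z axis and vertical below 0.12 rad and linear speed of spring_2 below 0.02 m/s and value of joint cap_2 below 0.0015 m and horizontal distance between spring_1 and stand below 0.02 m) or (value of joint pointer above 0.012 m and horizontal distance between spring_2 and dish below 0.034 m and z of spring_2 in the frame of dish between 0.001 and 0.012 m and angle between each of spring_2, spring_1's own z axis and vertical below 0.12 rad and linear speed of spring_2 below 0.02 m/s and value of joint cap_2 below 0.0015 m and horizontal distance between spring_1 and stand below 0.02 m))); the robot touches nothing.
It fails at once if a spring is pressed on the tester with more than 13 N (2 N more with its weight and the pointer) (contact force between any of spring_1, spring_2 and tester above 15 N).
It fails at once if a spring is rammed into the tray or the dish (over 20 N) (contact force between any of spring_1, spring_2 and tray above 20 N or contact force between any of spring_1, spring_2 and dish above 20 N).
It fails at once if a spring falls freely by more than about 10 mm ((linear speed of spring_1 above 0.45 m/s and contact force between the fingers and spring_1 below 0.1 N) or (linear speed of spring_2 above 0.45 m/s and contact force between the fingers and spring_2 below 0.1 N)).
It fails at once if the mill or the bottle is moved by more than 20 mm (distance of any of pepper_mill, supplement from where it was at the start of the episode above 0.02 m).
It also fails if it takes over 58 s, if anything falls off the work surface, if the arm or the gripper's body presses on something with over 40 N, if the wrist force passes 120 N, or if a joint passes its speed limit or range.

## Working session

There is one attempt and no reset: what is moved stays moved. The work goes in short steps, Python scripts to look and compute and a shell command to move; the robot and the scene stay as the last step left them, time stands still between calls to the robot, and variables do not carry over. Pictures are saved under pics/ and viewed, at most 10 in all, crops included, and the job is handed in when it is done.

```bash
mkdir -p pics; ls; cat > h.py <<'E'
import numpy as np,cv2
from bench import get_obs,grab_frame,camera_params,r
def ray(c,u,v):
    x,y=(u-c["cx"])/c["fx"],(v-c["cy"])/c["fy"]
    k=c["k1"];a,b=x,y
    for _ in range(20):
        s=1+k*(a*a+b*b);a,b=x/s,y/s
    R=np.array(c["R"]);t=np.array(c["t"])
    return -R.T@t,R.T@np.array([a,b,1.])
def onz(c,u,v,z):
    o,d=ray(c,u,v);return o+d*(z-o[2])/d[2]
def proj(c,X):
    p=np.array(c["R"])@np.array(X)+np.array(c["t"]);a,b=p[:2]/p[2];s=1+c["k1"]*(a*a+b*b)
    return np.array([c["fx"]*a*s+c["cx"],c["fy"]*b*s+c["cy"]])
def snap(n,f):
    im=grab_frame(n);cv2.imwrite("pics/"+f,im[:,:,::-1]);return im
E
python3 - <<'E'
from h import *
for n in("scene","top"):
    snap(n,n+"0.png");c=camera_params(n);print(n,c)
print(get_obs())
E
```

```text
pics
scene {'fx': 459.50305181121746, 'fy': 459.50305181121746, 'cx': 313.72882777960064, 'cy': 205.71901467482724, 'k1': 0.017064196352643328, 'R': array([[-0.97787748, -0.20894838,  0.00980857],
       [-0.08578752,  0.35783638, -0.92983527],
       [ 0.19077771, -0.91010642, -0.3678453 ]]), 't': array([0.52007254, 0.18019129, 0.83399444])}
top {'fx': 412.8923823646021, 'fy': 412.8923823646021, 'cx': 320.53926815168114, 'cy': 198.52094992219318, 'k1': -0.012153164995723963, 'R': array([[ 0.05874856, -0.99825863,  0.00532113],
       [-0.97415836, -0.05849312, -0.21816062],
       [ 0.21809197,  0.007633  , -0.97589837]]), 't': array([-0.08521184,  0.56319121,  0.96361665])}
{'clock': 0.1, 'joints': array([-1.34212062,  0.47773032,  0.02231889,  1.55633785, -0.01148215,
        1.10930691, -0.08309422]), 'qvel': array([-1.45332147e-03, -1.54249517e-03, -2.31309699e-03, -3.52387933e-03,
       -9.85011967e-06,  5.70233256e-04, -1.53724357e-03]), 'tau': array([ 3.81114005e-03, -5.97768295e+01,  1.61328524e+00, -2.81956387e+01,
        1.27747556e-02,  5.05626958e-03, -1.68025440e-05]), 'tcp_pos': array([0.22287656, 0.63658073, 0.23042006]), 'orientation': array([-5.26398675e-01, -3.09702172e+00,  2.58766832e-03]), 'contact_force': array([-1.4996551 ,  0.21395782,  0.01896927]), 'moment': array([ 0.0317419 , -0.02090496,  0.03116245]), 'gripper_force': 0.0, 'grip_width': 0.08547802810208617}
```

View pics/scene0.png

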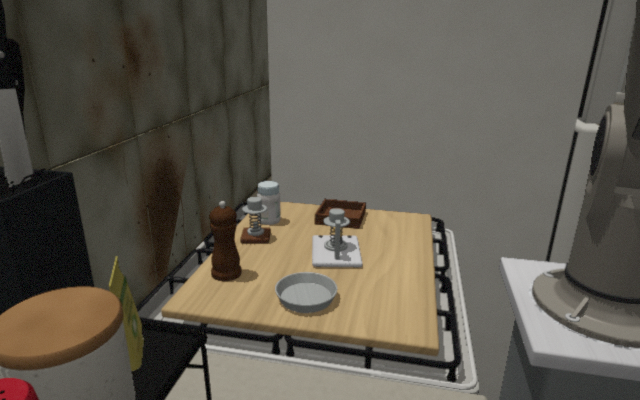

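View pics/top0.png

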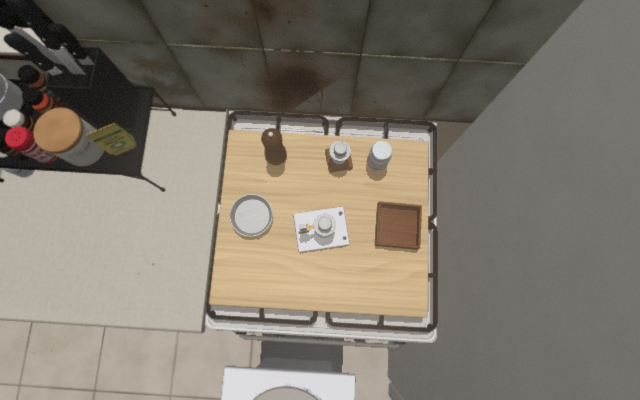

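The scene view shows the column beside the spring on the tester, with the free spring behind it. In the top view: tester cap ~(324,224), other spring (340,150), dish (252,216), tray (398,226), bottle (380,155), mill (273,145). The tester's column is to the left of the cap, which is world +y.

```bash
python3 - <<'E'
from h import *
c=camera_params("top");im=cv2.imread("pics/top0.png");s=camera_params("scene")
hsv=cv2.cvtColor(im,cv2.COLOR_BGR2HSV)
# plate: white
m=((hsv[...,1]<40)&(hsv[...,2]>170)).astype(np.uint8);m[:200]=0;m[260:]=0;m[:,:285]=0;m[:,365:]=0
p=cv2.findNonZero(m);rc=cv2.minAreaRect(p);print("plate",rc)
b=cv2.boxPoints(rc);W=np.array([onz(c,*q,.014) for q in b]);print(W[:,:2],W.mean(0),np.linalg.norm(np.diff(W,axis=0),axis=1))
# tray: dark brown
m=((hsv[...,2]<110)).astype(np.uint8);m[:198]=0;m[255:]=0;m[:,:370]=0;m[:,425:]=0
m=cv2.morphologyEx(m,cv2.MORPH_OPEN,np.ones((5,5)))
rc=cv2.minAreaRect(cv2.findNonZero(m));W=np.array([onz(c,*q,.028) for q in cv2.boxPoints(rc)]);print("tray",rc,W[:,:2],W.mean(0),np.linalg.norm(np.diff(W,axis=0),axis=1))
# dish
m=((hsv[...,1]<60)).astype(np.uint8);m[:190]=0;m[243:]=0;m[:,:226]=0;m[:,280:]=0
m=cv2.morphologyEx(m,cv2.MORPH_OPEN,np.ones((5,5)))
e=cv2.fitEllipse(max(cv2.findContours(m,0,1)[0],key=cv2.contourArea));P=onz(c,*e[0],.022);print("dish",e,P,onz(c,e[0][0]-27,e[0][1],.022)-P)
print("cap",onz(c,324.5,223.5,.095),"stand cap",onz(c,340.5,147.5,.095),"bottle",onz(c,381,149,.096),"mill",onz(c,271,135,.15))
print("scene cap proj",proj(s,onz(c,324.5,223.5,.095)))
L=cv2.resize(im[120:260,225:425],None,fx=4,fy=4,interpolation=cv2.INTER_CUBIC);cv2.imwrite("pics/topz.png",L)
E
```

```text
plate ((320.81646728515625, 228.58843994140625), (38.799591064453125, 51.533042907714844), 81.38435363769531)
[[ 0.53474759  0.01892618]
 [ 0.56296904 -0.11157135]
 [ 0.46432621 -0.13099845]
 [ 0.43713016 -0.00301374]] [ 0.49979325 -0.05666434  0.014     ] [0.13351426 0.10053766 0.13084231]
tray ((399.5, 207.0), (4.0, 5.0), 90.0) [[ 0.56970079 -0.24815141]
 [ 0.57046896 -0.2609794 ]
 [ 0.56000461 -0.26114474]
 [ 0.55923937 -0.24834434]] [ 0.56485343 -0.25465497  0.028     ] [0.01285097 0.01046565 0.01282325]
dish ((250.50314331054688, 214.89553833007812), (42.01021957397461, 43.56707763671875), 57.82928466796875) [0.52263651 0.12519978 0.022     ] [-0.00414278  0.06901917  0.        ]
cap [ 0.49992115 -0.06484546  0.095     ] stand cap [ 0.69202961 -0.09358872  0.095     ] bottle [ 0.69386906 -0.19366808  0.096     ] mill [0.69326781 0.07275502 0.15      ]
scene cap proj [335.7509248 218.1373305]
```

View pics/topz.png

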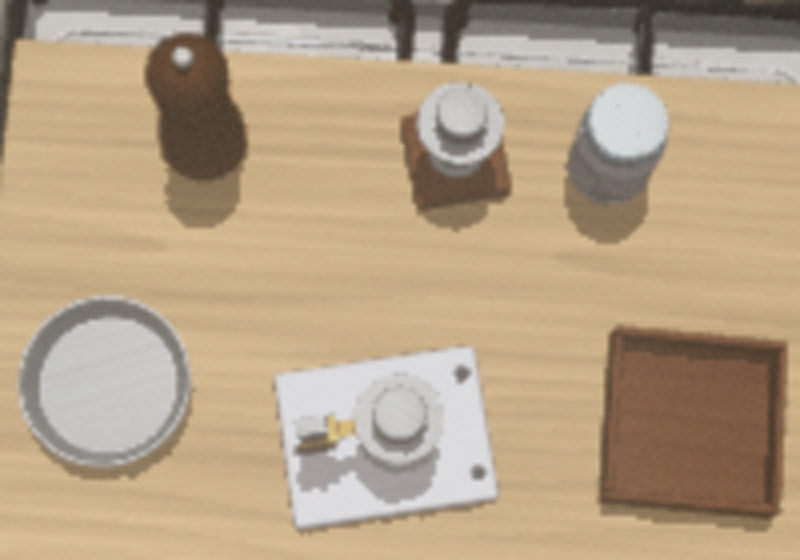

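The crop puts the cap at (325,223.3), the tray centre at (398.5,225.3) and the dish centre at (251.3,215.5) in the full image. The tester's yaw is about +12° and the column is on its +y side. I'll start moving there with the tool's y turned along the tester's x.

```bash
python3 -m jog '[{"x":0.5,"y":-0.85,"rz":-0.8},{"x":0.5,"y":-0.85,"rz":-0.8},{"x":0.5,"y":-0.85,"rz":-0.8},{"x":0.4,"y":-0.9,"rz":-0.8},{"x":0.4,"y":-0.9,"rz":-0.8},{"x":0.3,"y":-0.95,"rz":-0.8},{"x":0.3,"y":-0.95,"rz":-0.6},{"x":0.3,"y":-0.95,"rz":-0.45}]'
```

```text
validation failed for argument at $[0]...
```

```bash
python3 - <<'E'
from h import *
c=camera_params("top")
for n,q,z in(("cap",(325,223.25),.095),("dish",(251.25,215.5),.022),("tray",(398.5,225.3),.028)): print(n,onz(c,*q,z))
q=[(612,328),(787,342),(778,515),(600,500)];W=np.array([onz(c,225+u/4,120+v/4,.028) for u,v in q]);print(W.mean(0),np.linalg.norm(np.diff(W,axis=0),axis=1))
E
```

```text
cap [ 0.50059061 -0.06599573  0.095     ]
dish [0.52118523 0.1231413  0.022     ]
tray [ 0.51729527 -0.25293309  0.028     ]
[ 0.51790634 -0.25310865  0.028     ] [0.11250896 0.11133049 0.11186409]
```

```bash
python3 -m jog '[{"rx":0,"ry":0,"rz":-0.8,"x":0.5,"y":-0.85,"z":0,"jaw":1},{"rx":0,"ry":0,"rz":-0.8,"x":0.5,"y":-0.85,"z":0,"jaw":1},{"rx":0,"ry":0,"rz":-0.8,"x":0.5,"y":-0.85,"z":0,"jaw":1},{"rx":0,"ry":0,"rz":-0.8,"x":0.4,"y":-0.9,"z":0,"jaw":1},{"rx":0,"ry":0,"rz":-0.8,"x":0.4,"y":-0.9,"z":0,"jaw":1},{"rx":0,"ry":0,"rz":-0.8,"x":0.3,"y":-0.95,"z":0,"jaw":1},{"rx":0,"ry":0,"rz":-0.6,"x":0.3,"y":-0.95,"z":0,"jaw":1},{"rx":0,"ry":0,"rz":-0.45,"x":0.3,"y":-0.95,"z":0,"jaw":1}]'; python3 -c "
from h import *
print(get_obs()['orientation'],get_obs()['joints'])"
```

```text
clock: 1.1
tcp_pos: [0.4152, 0.2031, 0.2312]
orientation: [-1.976, -2.442, -0.0]
contact_force: [1.4, -0.7, 0.2]
grip_width: 0.0855
gripper_force: 0.0
[-1.97599255e+00 -2.44217867e+00 -7.81512697e-05] [-0.94617156  0.11866372  0.39016659  2.06533732 -0.05489052  0.96713543
 -0.31704769]
```

```bash
python3 -m jog '[{"rx":0,"ry":0,"rz":0,"x":0.3,"y":-0.9,"z":0,"jaw":1},{"rx":0,"ry":0,"rz":0,"x":0.3,"y":-0.9,"z":0,"jaw":1},{"rx":0,"ry":0,"rz":0,"x":0.3,"y":-0.9,"z":0,"jaw":1},{"rx":0,"ry":0,"rz":0,"x":0.3,"y":-0.9,"z":0,"jaw":1},{"rx":0,"ry":0,"rz":0,"x":0.2,"y":-0.88,"z":0,"jaw":1},{"rx":0,"ry":0,"rz":0,"x":0,"y":0,"z":0,"jaw":1},{"rx":0,"ry":0,"rz":0,"x":0,"y":0,"z":0,"jaw":1}]'; python3 - <<'E'
from h import *
c=camera_params("wrist");snap("wrist","w1.png");print(c)
print(proj(c,[.5,-.065,.095]),proj(c,[.5,-.065,.0]),get_obs()["contact_force"])
E
```

```text
clock: 1.98
tcp_pos: [0.4987, -0.0631, 0.2309]
orientation: [-1.972, -2.444, 0.0]
contact_force: [0.1, 0.1, 0.3]
grip_width: 0.0855
gripper_force: 0.0
{'fx': 298.1820151334508, 'fy': 298.1820151334508, 'cx': 318.9758789847776, 'cy': 202.62377810167823, 'k1': -0.02074343844310439, 'R': array([[ 9.77530819e-01,  2.10792530e-01,  9.03146193e-05],
       [ 2.01550739e-01, -9.34798175e-01,  2.92454563e-01],
       [ 6.17316631e-02, -2.85865146e-01, -9.56279415e-01]]), 't': array([-0.47427759, -0.19728606,  0.33063164])}
[319.79534479 194.41179618] [319.59264129 174.58301861] [ 0.52971097 -0.07561956 -0.59515945]
```

View pics/w1.png

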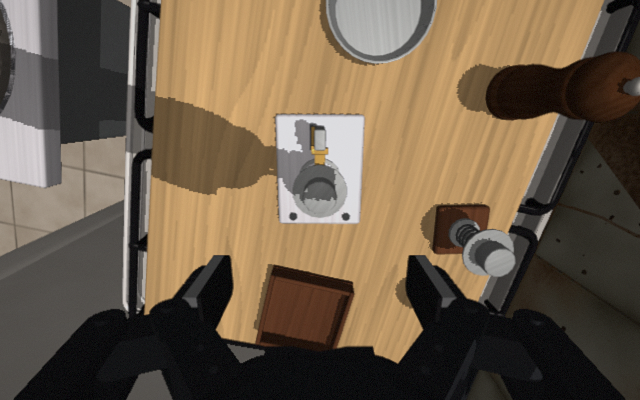

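The wrist view shows the tester plate with corners at about (278,113) and (361,222), its cap near (319,196), and the column and brass pointer above it. I'll take the cap position more closely.

```bash
python3 - <<'E'
from h import *
c=camera_params("wrist");im=cv2.imread("pics/w1.png")
g=cv2.cvtColor(im,cv2.COLOR_BGR2GRAY)[150:230,275:365]
G=cv2.resize(g,None,fx=6,fy=6,interpolation=cv2.INTER_CUBIC)
for r0,r1,z in((80,115,.095),(130,170,.073)):
    h=cv2.HoughCircles(G,cv2.HOUGH_GRADIENT,1.5,60,param1=80,param2=15,minRadius=r0,maxRadius=r1)
    if h is not None:
        for x,y,rr in h[0][:3]: print(x,y,rr/6,onz(c,275+x/6,150+y/6,z))
cv2.imwrite("pics/w1z.png",cv2.resize(im[150:230,275:365],None,fx=6,fy=6,interpolation=cv2.INTER_CUBIC))
print(298*.016/(.33-.095+.05))
E
```

```text
291.75 195.75 19.008333 [ 0.50114341 -0.05198721  0.095     ]
113.25 185.25 14.583333 [ 0.47294613 -0.0563561   0.095     ]
108.75 330.75 17.633333 [ 0.47681339 -0.08041595  0.095     ]
284.25 266.25 28.191666 [ 0.50403806 -0.06951698  0.073     ]
206.25 153.75 25.991667 [ 0.48668281 -0.0528515   0.073     ]
195.75 267.75 28.191666 [ 0.48900793 -0.07306098  0.073     ]
16.729824561403507
```

View pics/w1z.png

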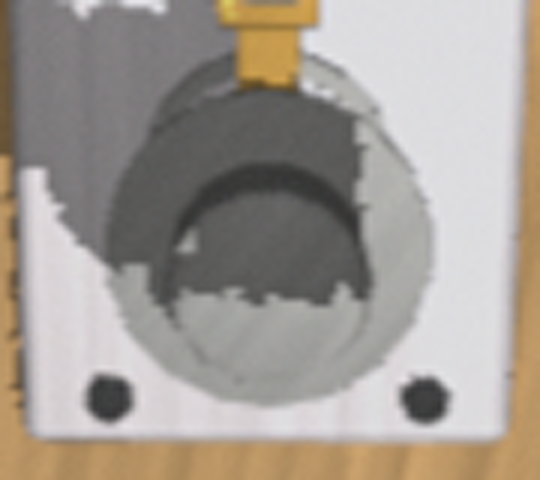

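The zoomed crop shows the flange centred at (270,246) and the cap top at (270,284), in crop pixels.

```bash
python3 - <<'E'
from h import *
c=camera_params("wrist")
print(onz(c,275+45,150+284/6,.095),onz(c,275+45,150+246/6,.073))
s=camera_params("wrist");print(-np.array(c["R"]).T@np.array(c["t"]))
E
```

```text
[ 0.50087713 -0.06705284  0.095     ] [ 0.50083025 -0.06647885  0.073     ]
[0.48288139 0.010774   0.37395474]
```

```bash
python3 -m jog '[{"rx":0,"ry":0,"rz":0,"x":0.035,"y":-0.06,"z":0,"jaw":-1},{"rx":0,"ry":0,"rz":0,"x":0,"y":0,"z":-0.5,"jaw":-1},{"rx":0,"ry":0,"rz":0,"x":0,"y":0,"z":-0.7,"jaw":-1},{"rx":0,"ry":0,"rz":0,"x":0,"y":0,"z":-0.7,"jaw":-1},{"rx":0,"ry":0,"rz":0,"x":0,"y":0,"z":-0.1,"jaw":-1},{"rx":0,"ry":0,"rz":0,"x":0,"y":0,"z":0,"jaw":-1},{"rx":0,"ry":0,"rz":0,"x":0,"y":0,"z":0,"jaw":-1},{"rx":0,"ry":0,"rz":0,"x":0,"y":0,"z":0,"jaw":-1}]'; for i in 1 2; do python3 -m jog '[{"rx":0,"ry":0,"rz":0,"x":0,"y":0,"z":0,"jaw":-1}]';done
```

```text
clock: 3.02
tcp_pos: [0.502, -0.0671, 0.1125]
orientation: [1.971, 2.444, 0.003]
contact_force: [0.9, 1.4, 1.5]
grip_width: 0.0004
gripper_force: 0.9
clock: 3.15
tcp_pos: [0.5017, -0.0672, 0.112]
orientation: [1.972, 2.444, 0.002]
contact_force: [1.2, 0.4, 1.7]
grip_width: -0.0003
gripper_force: 1.0
clock: 3.28
tcp_pos: [0.5014, -0.0673, 0.1117]
orientation: [1.972, 2.445, 0.001]
contact_force: [1.2, 1.4, 1.7]
grip_width: -0.0002
gripper_force: 1.1
```

```bash
Z='{"rx":0,"ry":0,"rz":0,"x":0,"y":0,"z":0,"jaw":-1}'; python3 -m jog '[{"rx":0,"ry":0,"rz":0,"x":-0.01,"y":0,"z":-0.19,"jaw":-1},{"rx":0,"ry":0,"rz":0,"x":0,"y":0,"z":0,"jaw":-1},{"rx":0,"ry":0,"rz":0,"x":0,"y":0,"z":0,"jaw":-1},{"rx":0,"ry":0,"rz":0,"x":0,"y":0,"z":0,"jaw":-1}]';  for i in 1 2 3 4; do python3 -m jog '[{"rx":0,"ry":0,"rz":0,"x":0,"y":0,"z":0,"jaw":-1}]'|egrep "tcp|contact";done
```

```text
clock: 3.78
tcp_pos: [0.5024, -0.0672, 0.1008]
orientation: [1.971, 2.443, 0.004]
contact_force: [3.1, 0.3, 7.5]
grip_width: -0.0001
gripper_force: 3.7
tcp_pos: [0.5025, -0.0671, 0.1008]
contact_force: [2.6, 0.9, 7.9]
tcp_pos: [0.5025, -0.0671, 0.1008]
contact_force: [2.3, 0.5, 7.9]
tcp_pos: [0.5024, -0.0671, 0.1008]
contact_force: [3.0, 1.7, 7.5]
tcp_pos: [0.5024, -0.0671, 0.1008]
contact_force: [2.5, 1.8, 7.7]
```

```bash
python3 - <<'E'
from h import *
im=snap("scene","s2.png");cv2.imwrite("pics/s2z.png",cv2.resize(im[140:280,260:420,::-1],None,fx=5,fy=4.2,interpolation=cv2.INTER_CUBIC)[:588])
s=camera_params("scene")
for z in(0,.014,.095,.1008): print(z,proj(s,[.5008,-.0667,z]))
print(get_obs()["contact_force"],get_obs()["moment"])
E
```

```text
0 [334.28533763 258.3358014 ]
0.014 [334.45591972 252.53494645]
0.095 [335.48111219 217.75769913]
0.1008 [335.55713648 215.18457977]
[2.01393919 0.86208239 7.92441936] [ 0.36684045 -0.61718856 -0.00793025]
```

View pics/s2z.png

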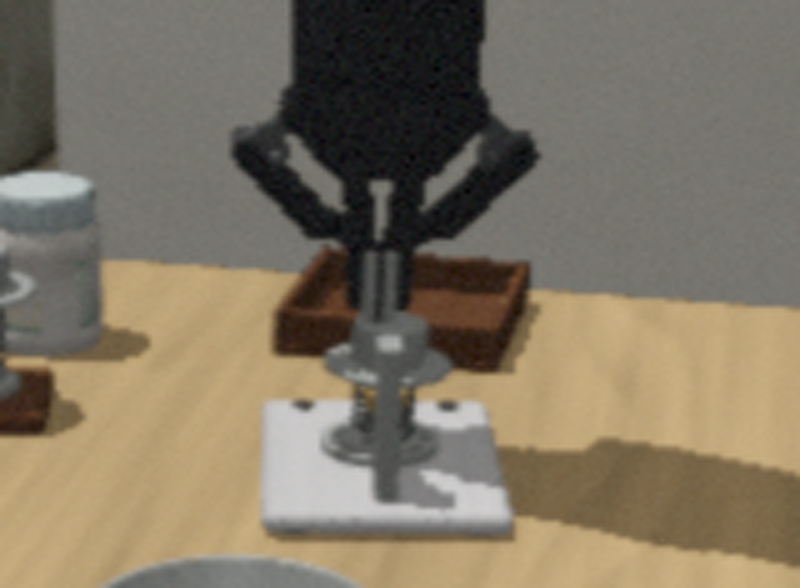

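The crop shows the shut fingers on the cap at about (390,318) and the column in front. I'll check against the first picture whether the cap has moved yet.

```bash
python3 - <<'E'
import cv2,numpy as np
a=cv2.imread("pics/scene0.png",0).astype(int);b=cv2.imread("pics/s2.png",0).astype(int)
for u in(327,330,345,348): print(u);print(a[205:240,u]);print(b[205:240,u])
E
python3 -m jog '[{"rx":0,"ry":0,"rz":0,"x":0,"y":0,"z":0.05,"jaw":-1},{"rx":0,"ry":0,"rz":0,"x":0,"y":0,"z":0,"jaw":-1},{"rx":0,"ry":0,"rz":0,"x":0,"y":0,"z":0,"jaw":-1}]'|egrep "tcp|force"
python3 -m jog '[{"rx":0,"ry":0,"rz":0,"x":0,"y":0,"z":0.05,"jaw":-1},{"rx":0,"ry":0,"rz":0,"x":0,"y":0,"z":0,"jaw":-1},{"rx":0,"ry":0,"rz":0,"x":0,"y":0,"z":0,"jaw":-1}]'|egrep "tcp|force"
python3 -m jog '[{"rx":0,"ry":0,"rz":0,"x":0,"y":0,"z":0.25,"jaw":-1},{"rx":0,"ry":0,"rz":0,"x":0,"y":0,"z":0,"jaw":-1},{"rx":0,"ry":0,"rz":0,"x":0,"y":0,"z":0,"jaw":-1}]'|egrep "tcp|force"
```

```text
327
[ 31  34  34  45  59  71  70  64  64  69  54  65 127 150 155 156 155 157
 153 119  94 141 156 155 156 158 159 161 160 161 178 188 190 190 188]
[ 37  37  39  40  64  71  70  70  69  68  52  39  33  33  39  39  45  98
 141 120  98  95  95  96 122 154 163 165 166 173 186 197 197 198 196]
330
[ 36  35  57  64 107 138 147 125  99  84  88  85  89  90  88  98 118 147
 156 152 119 104 115 120 103 104 108  97  84 110 133 125 129 141 113]
[ 19  20  30  21  18  23  23  28  44  64  69  55  54  60  62  65  74  93
  98  83  83  96 101 120 144 124 121 123 122 118 146 153 142 139 115]
345
[ 31  26  33  32  61  71  74  75  69  72  71  78 123 140 115  96 100 110
 144 137  96  48  69 136 150 152 151 154 151 155 170 187 190 193 191]
[ 35  37  33  37  68  74  76  75  74  74  78  80  77  68  60  60  56  60
  77  86  94  95  98  98  97  97 117 151 158 162 178 195 198 198 199]
348
[ 31  32  29  37  62  72  68  69  73  71  70  68  62  69 110 143 150 141
 106  64  39  37  68 140 152 155 155 155 153 150 117  89 116 177 192]
[ 39  38  33  44  66  76  74  74  72  75  77  74  62  44  38  33  28  34
  45  70  89  97  98  94  99 119 155 160 162 159 125  89 123 186 199]
tcp_pos: [0.502, -0.0672, 0.1036]
contact_force: [2.1, 0.4, 7.0]
gripper_force: 3.1
tcp_pos: [0.5013, -0.0673, 0.1062]
contact_force: [2.0, 1.9, 5.3]
gripper_force: 2.5
tcp_pos: [0.4999, -0.0673, 0.1207]
contact_force: [0.8, 0.3, -0.4]
gripper_force: 0.0
```

The cap is already compressed about 11 mm, so it sits higher than I assumed and the board must be thicker. I'll triangulate from the two views to correct the positions, and average the free-air force bias.

```bash
python3 - <<'E'
from h import *
t=camera_params("top");s=camera_params("scene")
w=camera_params("wrist")
# wrist pose of picture w1
w["R"]=np.array([[9.77530819e-01,2.10792530e-01,9.03146193e-05],[2.01550739e-01,-9.34798175e-01,2.92454563e-01],[6.17316631e-02,-2.85865146e-01,-9.56279415e-01]]);w["t"]=np.array([-0.47427759,-0.19728606,0.33063164])
def tri(*v):
    A=np.zeros((3,3));b=np.zeros(3);L=[]
    for c,u,vv in v:
        o,d=ray(c,u,vv);d/=np.linalg.norm(d);P=np.eye(3)-np.outer(d,d);A+=P;b+=P@o;L.append((o,P))
    X=np.linalg.solve(A,b);return X.round(4),[round(float(np.linalg.norm(P@(X-o))),4) for o,P in L]
print("cap",tri((t,325,223.25),(w,320,197.3)),tri((t,325,223.25),(w,320,197.3),(s,337,211)))
# dish rim centre, scene (306.5,~288) ; bottom plate corners
print("dish",tri((t,251.25,215.5),(s,306.5,288.5)))
# tray rim corners in scene approx: extents
q=[(612,328),(787,342),(778,515),(600,500)];
im=cv2.imread("pics/s2.png");
for z in(.028,.044): 
    W=[onz(t,225+u/4,120+v/4,z) for u,v in q];print("tray",z,np.mean(W,0),[proj(s,p).round(1) for p in W])
for z in(.022,.036): print("dish",z,onz(t,251.25,215.5,z),proj(s,onz(t,251.25,215.5,z)))
cv2.imwrite("pics/s2t.png",cv2.resize(im[190:320,265:425],None,fx=5,fy=4.5,interpolation=cv2.INTER_CUBIC))
E
for i in 1 2 3 4 5 6; do python3 -m jog '[{"rx":0,"ry":0,"rz":0,"x":0,"y":0,"z":0,"jaw":-1}]'|egrep "contact";done
```

```text
cap (array([ 0.5001, -0.0661,  0.1006]), [0.0004, 0.0004]) (array([ 0.4986, -0.0648,  0.1107]), [0.0012, 0.0019, 0.0009])
dish (array([0.5191, 0.1208, 0.0355]), [0.0003, 0.0003])
tray 0.028 [ 0.51790634 -0.25310865  0.028     ] [array([313.7, 219.6]), array([323.5, 203.3]), array([365.3, 207.6]), array([359.1, 224.6])]
tray 0.044 [ 0.51521185 -0.25011735  0.044     ] [array([315.1, 213.9]), array([324.7, 198.2]), array([366.2, 202.4]), array([360.1, 218.8])]
dish 0.022 [0.52118523 0.1231413  0.022     ] [305.1931207  295.66515146]
dish 0.036 [0.51879706 0.12068703 0.036     ] [306.85327625 288.25800973]
contact_force: [0.3, 0.4, -0.6]
contact_force: [-0.2, -0.5, -0.4]
contact_force: [-0.1, 0.2, -0.2]
contact_force: [-0.8, 0.4, -0.4]
contact_force: [0.6, 0.0, -0.3]
contact_force: [-0.0, -0.7, -0.1]
```

View pics/s2t.png

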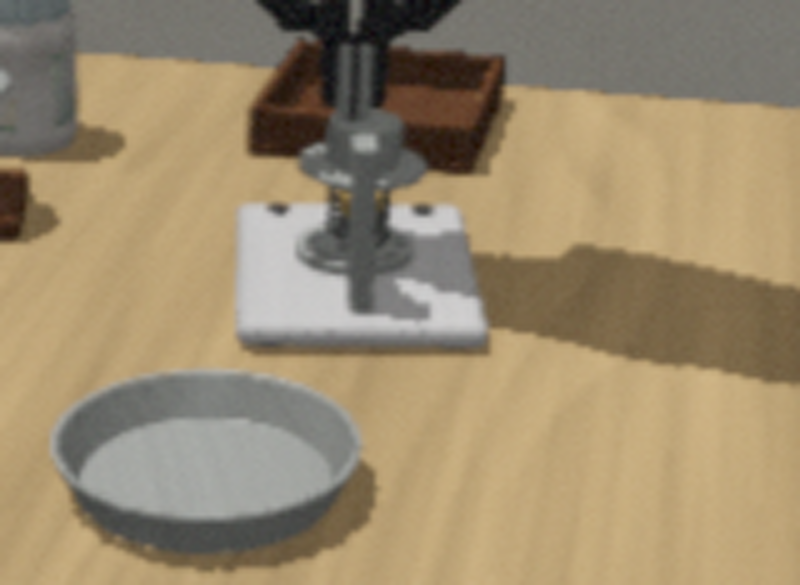

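The dish rim at (206,445) and the tray corners at (250,110) and (303,42), in crop pixels, fit a board about 15 mm high. That gives a cap top of z≈0.110, with the axis at (0.499,−0.064). The force bias is −0.33 N. I'll press in stages.

```bash
python3 -m jog '[{"rx":0,"ry":0,"rz":0,"x":-0.02,"y":0.05,"z":0,"jaw":-1},{"rx":0,"ry":0,"rz":0,"x":0,"y":0,"z":-0.13,"jaw":-1},{"rx":0,"ry":0,"rz":0,"x":0,"y":0,"z":-0.1,"jaw":-1},{"rx":0,"ry":0,"rz":0,"x":0,"y":0,"z":-0.08,"jaw":-1},{"rx":0,"ry":0,"rz":0,"x":0,"y":0,"z":-0.05,"jaw":-1},{"rx":0,"ry":0,"rz":0,"x":0,"y":0,"z":0,"jaw":-1},{"rx":0,"ry":0,"rz":0,"x":0,"y":0,"z":0,"jaw":-1}]'|egrep "clock|tcp|force"; for i in 1 2; do python3 -m jog '[{"rx":0,"ry":0,"rz":0,"x":0,"y":0,"z":0,"jaw":-1}]'|egrep "tcp|contact";done
```

```text
clock: 7.08
tcp_pos: [0.4998, -0.0641, 0.0995]
contact_force: [-1.2, 1.3, 7.9]
gripper_force: 3.8
tcp_pos: [0.4998, -0.0641, 0.0996]
contact_force: [-1.7, 1.9, 7.7]
tcp_pos: [0.4998, -0.0641, 0.0996]
contact_force: [-0.5, 1.2, 8.1]
```

```bash
python3 -m jog '[{"rx":0,"ry":0,"rz":0,"x":0,"y":0,"z":-0.03,"jaw":-1},{"rx":0,"ry":0,"rz":0,"x":0,"y":0,"z":-0.03,"jaw":-1},{"rx":0,"ry":0,"rz":0,"x":0,"y":0,"z":0,"jaw":-1}]'|egrep "clock|tcp|force"; for i in 1 2 3; do python3 -m jog '[{"rx":0,"ry":0,"rz":0,"x":0,"y":0,"z":0,"jaw":-1}]'|egrep "tcp|contact";done
```

```text
clock: 7.7
tcp_pos: [0.4998, -0.0641, 0.096]
contact_force: [-1.4, 1.3, 10.3]
gripper_force: 4.7
tcp_pos: [0.4998, -0.0641, 0.0961]
contact_force: [-1.0, 2.2, 9.1]
tcp_pos: [0.4999, -0.0641, 0.0961]
contact_force: [-2.2, -0.0, 10.0]
tcp_pos: [0.4998, -0.0641, 0.0961]
contact_force: [-1.1, 1.6, 10.0]
```

```bash
python3 -m jog '[{"rx":0,"ry":0,"rz":0,"x":0,"y":0,"z":0,"jaw":-1},{"rx":0,"ry":0,"rz":0,"x":0,"y":0,"z":0,"jaw":-1},{"rx":0,"ry":0,"rz":0,"x":0,"y":0,"z":0,"jaw":-1},{"rx":0,"ry":0,"rz":0,"x":0,"y":0,"z":0,"jaw":-1},{"rx":0,"ry":0,"rz":0,"x":0,"y":0,"z":0,"jaw":-1},{"rx":0,"ry":0,"rz":0,"x":0,"y":0,"z":0,"jaw":-1}]'|egrep "tcp|contact"
python3 -m jog '[{"rx":0,"ry":0,"rz":0,"x":0,"y":0,"z":0.1,"jaw":-1},{"rx":0,"ry":0,"rz":0,"x":0,"y":0,"z":0.15,"jaw":-1},{"rx":0,"ry":0,"rz":0,"x":0,"y":0,"z":0.2,"jaw":-1},{"rx":0,"ry":0,"rz":0,"x":-0.8,"y":0.3,"z":0.6,"jaw":-1},{"rx":0,"ry":0,"rz":0,"x":-0.8,"y":0.3,"z":0.6,"jaw":1},{"rx":0,"ry":0,"rz":0,"x":0,"y":0,"z":0,"jaw":1},{"rx":0,"ry":0,"rz":0,"x":0,"y":0,"z":0,"jaw":1}]'
python3 - <<'E'
from h import *
c=camera_params("wrist");snap("wrist","w3.png")
print(proj(c,[.499,-.064,.11]))
yh=np.array([-.212,.977]);xh=np.array([.977,.212])
m=np.array([.499,-.064])+52*1e-3*yh-.010*xh
for z in(.06,.0705,.08,.09):print(z,proj(c,[*m,z]))
E
```

```text
tcp_pos: [0.4998, -0.0641, 0.0961]
contact_force: [-2.0, 1.4, 8.8]
clock: 9.7
tcp_pos: [0.404, -0.0282, 0.1948]
orientation: [1.972, 2.445, 0.002]
contact_force: [-1.3, 0.1, -0.2]
grip_width: 0.0544
gripper_force: 0.0
[417.7197837  269.52339042]
0.06 [396.27914922 195.71301986]
0.0705 [399.08331631 198.74779955]
0.08 [401.79934045 201.68788208]
0.09 [404.8619982  205.00401507]
```

```bash
python3 - <<'E'
import cv2
im=cv2.imread("pics/w3.png");cv2.imwrite("pics/w3z.png",cv2.resize(im[150:290,340:480],None,fx=4.2,fy=4.2,interpolation=cv2.INTER_CUBIC))
E
```

```text
(no output)
```

View pics/w3z.png

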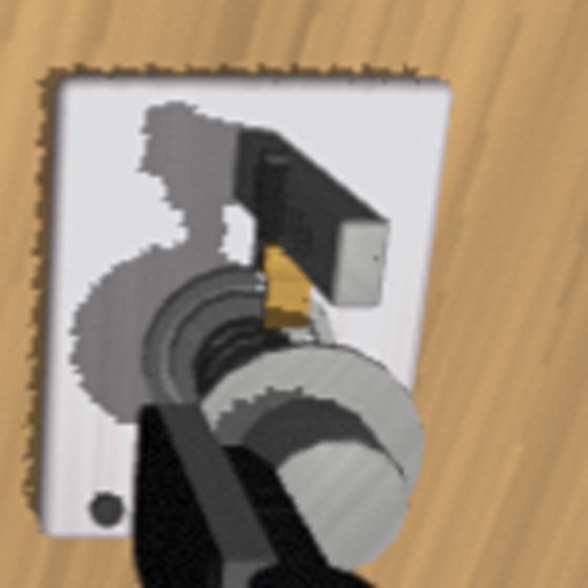

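The crop shows the column's −x face with a dark bar at (272,200), the brass tongue with its end at (288,326), and the column top at (360,263). No brass shows above the bar. I'll check the tongue's height numerically.

```bash
python3 - <<'E'
from h import *
c=camera_params("wrist")
yh=np.array([-.212,.977]);xh=np.array([.977,.212]);a=np.array([.499,-.064]);zb=.0155
def P(x,y,z): p=proj(c,[*(a+x*1e-3*xh+y*1e-3*yh),zb+z*1e-3]);return ((p-[340,150])*4.2).round(0)
print("coltop corners",[P(x,y,94) for x in(-5,5) for y in(43,61)],"captop",P(0,0,95))
print("mark ends top edge",[P(-10,y,57) for y in(39,65)],"bottom",[P(-10,y,54) for y in(39,65)])
for tr in(0,8,10,12,14,16): print(tr,"blade",[P(-11,y,67.5-tr) for y in(42,62)],"tongue end top",[P(x,22.5,67.5-tr) for x in(-5,5)])
E
```

```text
coltop corners [array([324., 303.]), array([333., 215.]), array([375., 303.]), array([385., 215.])] captop [329. 502.]
mark ends top edge [array([248., 261.]), array([257., 148.])] bottom [array([244., 257.]), array([253., 145.])]
0 blade [array([257., 264.]), array([264., 174.])] tongue end top [array([277., 348.]), array([322., 348.])]
8 blade [array([247., 252.]), array([254., 164.])] tongue end top [array([267., 334.]), array([311., 334.])]
10 blade [array([245., 249.]), array([252., 162.])] tongue end top [array([265., 331.]), array([308., 331.])]
12 blade [array([243., 246.]), array([250., 160.])] tongue end top [array([262., 327.]), array([306., 327.])]
14 blade [array([240., 244.]), array([247., 158.])] tongue end top [array([260., 324.]), array([303., 324.])]
16 blade [array([238., 241.]), array([245., 155.])] tongue end top [array([258., 321.]), array([301., 321.])]
```

The tongue fits a travel of about 15 mm, and the pressed cap height gives 15–16 mm. No blade shows above or in front of the mark, so the pointer is below it: the spring is worn and goes in the dish. Next I'll grip the cap.

```bash
python3 -m jog '[{"rx":0,"ry":0,"rz":0,"x":0.8,"y":-0.3,"z":0,"jaw":1},{"rx":0,"ry":0,"rz":0,"x":0.8,"y":-0.3,"z":0,"jaw":1},{"rx":0,"ry":0,"rz":0,"x":0,"y":0,"z":-0.6,"jaw":1},{"rx":0,"ry":0,"rz":0,"x":0,"y":0,"z":-0.6,"jaw":1},{"rx":0,"ry":0,"rz":0,"x":0,"y":0,"z":-0.3,"jaw":1},{"rx":0,"ry":0,"rz":0,"x":0,"y":0,"z":-0.1,"jaw":1},{"rx":0,"ry":0,"rz":0,"x":0,"y":0,"z":0,"jaw":1},{"rx":0,"ry":0,"rz":0,"x":0,"y":0,"z":0,"jaw":1}]'
```

```text
clock: 10.75
tcp_pos: [0.5005, -0.0644, 0.0995]
orientation: [1.972, 2.444, 0.002]
contact_force: [-0.2, 0.2, 0.4]
grip_width: 0.0851
gripper_force: 0.0
```

```bash
python3 -m jog '[{"rx":0,"ry":0,"rz":0,"x":0,"y":0,"z":-0.08,"jaw":-0.1},{"rx":0,"ry":0,"rz":0,"x":0,"y":0,"z":0,"jaw":-0.1},{"rx":0,"ry":0,"rz":0,"x":0,"y":0,"z":0,"jaw":-0.3},{"rx":0,"ry":0,"rz":0,"x":0,"y":0,"z":0,"jaw":-0.3},{"rx":0,"ry":0,"rz":0,"x":0,"y":0,"z":0,"jaw":-1},{"rx":0,"ry":0,"rz":0,"x":0,"y":0,"z":0,"jaw":-1},{"rx":0,"ry":0,"rz":0,"x":0,"y":0,"z":0,"jaw":-1},{"rx":0,"ry":0,"rz":0,"x":0,"y":0,"z":0,"jaw":-1}]' 30
```

```text
clock: 11.75
tcp_pos: [0.4996, -0.0644, 0.0937]
orientation: [1.973, 2.445, -0.0]
contact_force: [0.2, -0.1, 1.3]
grip_width: 0.0307
gripper_force: 29.6
```

```bash
python3 -m jog '[{"rx":0,"ry":0,"rz":0,"x":0,"y":0,"z":0.1,"jaw":-1},{"rx":0,"ry":0,"rz":0,"x":0,"y":0,"z":0.2,"jaw":-1},{"rx":0,"ry":0,"rz":0,"x":0,"y":0,"z":0.3,"jaw":-1},{"rx":0,"ry":0,"rz":0,"x":0,"y":0,"z":0.4,"jaw":-1},{"rx":0,"ry":0,"rz":0,"x":0,"y":0,"z":0.4,"jaw":-1},{"rx":0,"ry":0,"rz":0,"x":0,"y":0,"z":0.4,"jaw":-1},{"rx":0,"ry":0,"rz":0,"x":0,"y":0,"z":0,"jaw":-1},{"rx":0,"ry":0,"rz":0,"x":0,"y":0,"z":0,"jaw":-1}]' 30
python3 - <<'E'
from h import *
snap("scene","s4.png");im=cv2.imread("pics/s4.png");cv2.imwrite("pics/s4z.png",cv2.resize(im[120:280,260:420],None,fx=3.6,fy=3.6,interpolation=cv2.INTER_CUBIC))
E
```

```text
clock: 12.75
tcp_pos: [0.4991, -0.0642, 0.2014]
orientation: [-1.972, -2.445, 0.0]
contact_force: [-0.9, -0.5, -1.3]
grip_width: 0.0311
gripper_force: 30.0
```

View pics/s4z.png

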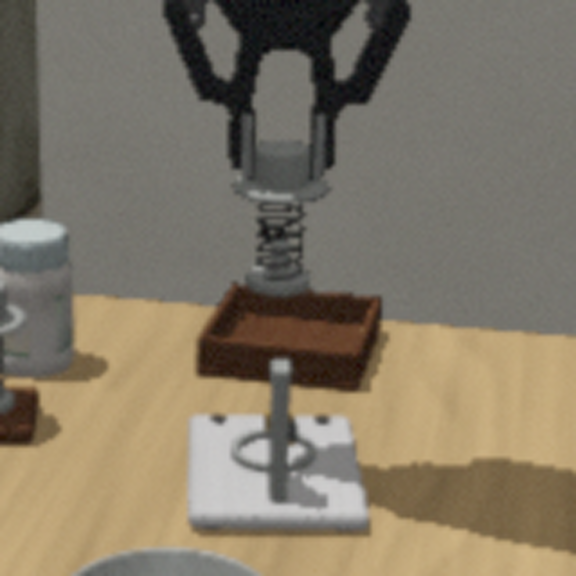

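The crop shows the unit held upright, with its foot at (278,280) clear of the column. I'll carry it to the dish and lower.

```bash
python3 -m jog '[{"rx":0,"ry":0,"rz":0,"x":0.05,"y":0.45,"z":0,"jaw":-1},{"rx":0,"ry":0,"rz":0,"x":0.08,"y":0.7,"z":0,"jaw":-1},{"rx":0,"ry":0,"rz":0,"x":0.08,"y":0.7,"z":0,"jaw":-1},{"rx":0,"ry":0,"rz":0,"x":0.08,"y":0.7,"z":0,"jaw":-1},{"rx":0,"ry":0,"rz":0,"x":0.04,"y":0.5,"z":-0.2,"jaw":-1},{"rx":0,"ry":0,"rz":0,"x":0,"y":0.03,"z":-0.5,"jaw":-1},{"rx":0,"ry":0,"rz":0,"x":0,"y":0,"z":-0.5,"jaw":-1},{"rx":0,"ry":0,"rz":0,"x":0,"y":0,"z":0,"jaw":-1}]'
python3 -m jog '[{"rx":0,"ry":0,"rz":0,"x":0,"y":0,"z":-0.3,"jaw":-1},{"rx":0,"ry":0,"rz":0,"x":0,"y":0,"z":-0.2,"jaw":-1},{"rx":0,"ry":0,"rz":0,"x":0,"y":0,"z":-0.1,"jaw":-1},{"rx":0,"ry":0,"rz":0,"x":0,"y":0,"z":0,"jaw":-1},{"rx":0,"ry":0,"rz":0,"x":0,"y":0,"z":0,"jaw":-1}]'
python3 - <<'E'
from h import *
im=snap("scene","s5.png");im=cv2.imread("pics/s5.png");cv2.imwrite("pics/s5z.png",cv2.resize(im[180:320,235:395],None,fx=4,fy=4,interpolation=cv2.INTER_CUBIC))
E
```

```text
clock: 13.8
tcp_pos: [0.5171, 0.1197, 0.1271]
orientation: [-1.971, -2.443, 0.009]
contact_force: [-0.0, 0.6, -1.4]
grip_width: 0.0307
gripper_force: 30.2
clock: 14.42
tcp_pos: [0.5197, 0.1205, 0.0941]
orientation: [1.973, 2.445, 0.001]
contact_force: [-0.2, -1.4, -2.1]
grip_width: 0.0306
gripper_force: 30.2
```

```bash
python3 -m jog '[{"rx":0,"ry":0,"rz":0,"x":0,"y":0,"z":-0.05,"jaw":-1},{"rx":0,"ry":0,"rz":0,"x":0,"y":0,"z":-0.05,"jaw":-1},{"rx":0,"ry":0,"rz":0,"x":0,"y":0,"z":-0.03,"jaw":-1},{"rx":0,"ry":0,"rz":0,"x":0,"y":0,"z":0,"jaw":-1}]'|egrep "tcp|cont"
python3 -m jog '[{"rx":0,"ry":0,"rz":0,"x":0,"y":0,"z":-0.02,"jaw":-1},{"rx":0,"ry":0,"rz":0,"x":0,"y":0,"z":0,"jaw":-1}]'|egrep "tcp|cont"
python3 -m jog '[{"rx":0,"ry":0,"rz":0,"x":0,"y":0,"z":-0.02,"jaw":-1},{"rx":0,"ry":0,"rz":0,"x":0,"y":0,"z":0,"jaw":-1}]'|egrep "tcp|cont"
```

```text
tcp_pos: [0.5193, 0.1204, 0.0857]
contact_force: [-0.2, 0.1, -0.8]
tcp_pos: [0.5194, 0.1204, 0.0847]
contact_force: [0.3, 0.1, -1.3]
tcp_pos: [0.5195, 0.1205, 0.0837]
contact_force: [-0.0, -0.4, 1.1]
```

```bash
python3 -m jog '[{"rx":0,"ry":0,"rz":0,"x":0,"y":0,"z":0,"jaw":0},{"rx":0,"ry":0,"rz":0,"x":0,"y":0,"z":0,"jaw":0.6},{"rx":0,"ry":0,"rz":0,"x":0,"y":0,"z":0,"jaw":0.8},{"rx":0,"ry":0,"rz":0,"x":0,"y":0,"z":0.4,"jaw":0.8},{"rx":0,"ry":0,"rz":0,"x":0,"y":0,"z":0.7,"jaw":0.8},{"rx":0,"ry":0,"rz":0,"x":0,"y":0,"z":0.9,"jaw":0.8},{"rx":0,"ry":0,"rz":0,"x":0,"y":0,"z":0.3,"jaw":0.8},{"rx":0,"ry":0,"rz":0,"x":0,"y":0,"z":0,"jaw":0.8}]'
python3 - <<'E'
from h import *
a=snap("scene","s6.png");b=snap("top","t6.png")
A=cv2.resize(a[180:320,225:395,::-1],None,fx=4,fy=4)[:,:];B=cv2.resize(b[180:250,220:340,::-1],None,fx=1,fy=1)
im=np.zeros((600,680,3),np.uint8);im[:560]=A;cv2.imwrite("pics/s6z.png",im)
E
```

```text
clock: 16.48
tcp_pos: [0.5202, 0.1207, 0.2228]
orientation: [1.972, 2.444, 0.005]
contact_force: [-0.4, 0.7, -0.1]
grip_width: 0.0769
gripper_force: 0.0
```

View pics/s6z.png

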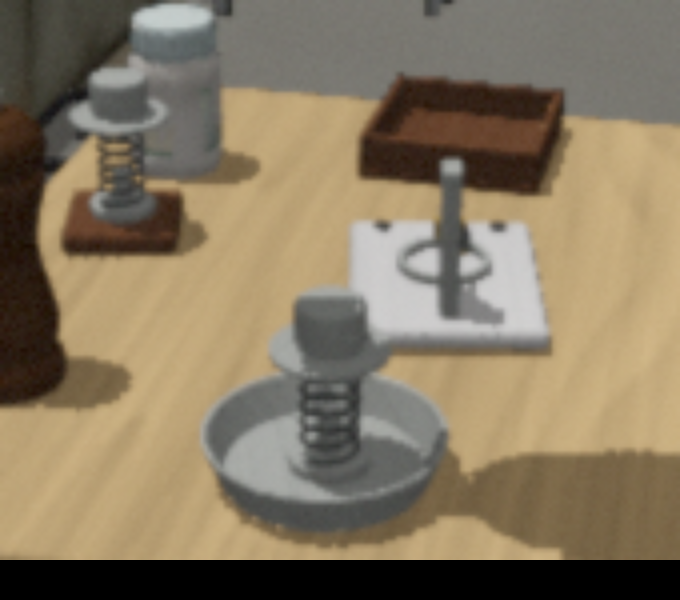

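The spring stands upright in the middle of the dish, foot at about (328,455) in the crop. The other spring is still on its stand and the gripper is clear, so I'm handing in.

```bash
python3 -c "
from h import *
print(r.hand_in())"
```

```text
the job is handed in; nothing more can be done
None
```

The tested spring was pressed at about 10 N for over a second and the pointer ended below the mark, so I judged it worn and stood it upright in the steel dish; the job is handed in, but no verdict came back.

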